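# Lock the tube block of a dry-block heater with its slotted captive screw

## Robot

A 6-joint arm with a two-finger parallel gripper is mounted at the origin on the work surface. World frame = base frame: x ahead of the robot, y to its left, z up, the work surface at z = 0. Lengths are in m, angles in rad, forces in N, time in s.
With the tool pointing down it reaches from about 0.4 to 0.825 m from the base axis. Payload 7 kg.
Tool frame: the origin (TCP) lies at the very end of the fingers, on their centre line; the grasp point (between the pads) lies 19 mm behind it; z points along the fingers, y is the direction in which the jaws open and shut (so a half turn about z gives the same grasp; the last joint's range is limited). The gripper opens to 88 mm and grips with 3 to 60 N. Pads are 19 mm wide; open, the fingers measure 130 mm over their backs; the gripper's body (78 mm by 193 mm) begins 47 mm behind the grasp point.
Start: joints at [1.55, 0.359, 0.012, 0, -1.224, -0.288], TCP at [0.205, 0.643, 0.227] pointing down, gripper open.
Joint ranges: [-3.07, 3.07], [-1.43, 2.12], [-1.02, 1.25], [-3.03, 1.67], [-3.05, -0], [-3.03, 3.03]. Speed limits (rad/s): [2.39, 2.39, 3.01, 3.14, 3.14, 3.14].

## Interface

Orientations are given as a unit quaternion [x, y, z, w].
In Python, from plant import * gives the robot as it stands.
- The arm moves only by the tool drive_tool, never from a script. Its arguments are lists of equal length, an entry for each row: "hand": the opening, from -1 (shut) to 1 (fully open); "travel": the shift along the world's x, y, z in m, a list of three; "yaw": the turn about the world's z in degrees. A call has 1 to 12 rows; each row is the pose to reach, as a shift and turn from the pose commanded when the call began; what a row does not reach only later rows make up. A row lasts 1/12 s, in which the tool goes at most 41.7 mm and 7.16 degrees, less where a joint would pass 70% of its speed; a pose out of reach is approached as far as the arm can. A call with a gripper value outside its range is refused whole. The fingers move at their own pace and stop on an object; "newtons" is the grip in N (left out, the last holds). Time passes only in rows, so rows that repeat a pose let the fingers close. It gives the time, the measured TCP pose, the force and the opening at its end, in the units of the state.
- read_state(): the state, without advancing time (a new reading comes with each control period).
- read_camera(name): name is "scene" or "top" or "wrist"; returns the picture (384x512x3 uint8, red, green, blue); there is no depth.
- calibration(name): a dict with "vertical_fov" (degrees; the focal length in pixels is half the picture's height over the tangent of half this angle, whatever the lens; pixels are square), "cx", "cy" (the principal point, pixels), "rvec" (rotation vector, rad) and "tvec" (3), from world to camera coordinates, as OpenCV has them. Camera axes: x right, y down, z forward; pixel columns grow to the right and rows downward; lengths in m; the calibration is good to about 2 mm. A picture is of the moment at which its call begins: read the wrist's pose just before it. calibration takes no time and is no camera call; for the wrist camera it gives the pose at the moment of the call.
- finish_job(): hands the job in, once; it reports no verdict.
The state is a dict: "time": time; "joints": joint angles; "qvel": joint speeds; "effort": joint torques, N m; "tcp_pos": TCP position; "tool_rot": TCP orientation; "contact_force": force on the tool from outside, world axes, zero at the start; "ft_torque": the same for the moment, N m; "opening": finger opening in m.
Only numpy, scipy, OpenCV 4.12 (cv2) and the standard library are available. Lean on these libraries where they do the work, as an engineer would, in place of code of your own. Each camera call takes 0.05 s, during which the arm holds its last target.

## Task

Take the flat-bladed screwdriver out of the wooden tool block, feel its blade into the slot of the big captive screw on the heater and, keeping the blade seated with light pressure, turn the screw clockwise (seen from above) about a quarter turn, up to its stop, to lock the tube block. Do not force the screw, and turn it with the blade only; then put the screwdriver back upright and fully home in its hole in the tool block, and leave the other things as they stand.

Things in the scene. Friction and masses are not known exactly. Their poses are not given: they have to be found in the camera images.
- driver: Flat-bladed screwdriver, about 120 g, upright in one of the tool block's two holes. Origin on its axis at the underside of its steel collar (30 mm diameter, 6 mm high), which rests on the block; own z up along the handle. Handle: grey, 30 mm (own x) by 22 mm (own y), from 6 to 70 mm above the origin. At the start its own x lies within 0.25 rad of the tool block's long side.
- driver_grip (a point): Middle of the driver's rectangular handle, on its axis, 38 mm above the driver's origin. The place to grip it, across the 22 mm sides (along the driver's own y).
- blade_tip (a point): Middle of the blade's bottom edge, on the driver's axis, 66 mm below the driver's origin; axes as the driver's. The blade is 13 mm wide along own x, 2.8 mm thick along own y and 12 mm tall; above it the shaft is 10 mm in diameter.
- hex_driver: The other tool in the block, to be left there: same length, round grey handle 26 mm in diameter, plain round shaft without a blade. Origin at the underside of its collar, which rests on the block.
- tool_block: Fixed wooden block, 60 (own x) x 130 (own y) x 75 mm high; origin at the centre of its underside. Two vertical round through-holes 19 mm in diameter, chamfered, at own y = -35 and +35 mm, own x = 0; one holds the driver, the other the hex driver (either way round). Fully home, a tool's collar rests on the top, its origin 75 mm above the bench.
- heater: Dry-block heater, fixed: white housing 200 (own x) x 140 (own y) x 52 mm high, origin at the centre of its underside. On its +x half an aluminium tube block, top 87 mm above the bench, holds two capped vials (tops about 110 mm above the bench). On its -x half a flat aluminium tongue carries the captive screw.
- screw_seat (a point): Point on the tongue's upper face, 60 mm above the bench, at heater own (-55, 0, 60) mm, axes as the heater's: middle of the oversize hole in which the screw floats. The vertical screw stands off this point by up to 5 mm in heater x and in y; where is not measured, so the slot must be found by feel. Pushed sideways with about 5 N it shifts, up to 6 mm from this point.
- screw (a joint): Turning angle of the captive screw, rad; grows clockwise seen from above. At 0 the slot lies along the heater's own x; at q it is turned from that by q clockwise. Starts between 0 and 0.25; the hard stop (locked) is at 1.6. Turning takes about 0.04 N m and it stays where it is left. Press it with 3 to 8 N; over 15 N is forcing it.
- vial_a: Small capped glass vial in a well of the heater, 17 mm in diameter, 48 mm tall, leave alone. Origin at the centre of its underside.
- vial_b: Second such vial, leave alone. Origin at the centre of its underside.
- wash_bottle: White plastic bottle 60 mm in diameter, 150 mm tall, at the back; leave alone. Origin at the centre of its underside.
- beaker: Glass beaker 68 mm in diameter, 85 mm tall, at the back; leave alone. Origin at the centre of its underside.
- flask: Conical glass flask 72 mm in diameter, 108 mm tall, on the left; leave alone. Origin at the centre of its underside.
- reagent: Brown glass jar 52 mm in diameter, 90 mm tall, on the right; leave alone. Origin at the centre of its underside.
- weigh_jar: Small glass jar with steel cap, 32 mm in diameter, 35 mm tall, between heater and tool block; leave alone. Origin at the centre of its underside.
- head_top (a point): Fixed point 17 mm above screw_seat: the height of the screw head's top at joint value 0, unpressed. Steel head 24 mm in diameter; across its middle a slot 4.4 mm wide, 4.5 mm deep, open at both ends. The head is sprung: it yields down by up to 1.5 mm (1.5 N to start, then 3 N per mm), then is hard. Turning draws it down 3.2 mm per rad, so the blade must follow.
Mind the look-alikes: they are no part of the job. Leave any red or turquoise look-alike of the driver alone.

How it is judged:
On the way, in this order (a step that is already met when the one before it is completed fails the run):
1. the driver is lifted out of the tool block (height (world z) of blade_tip above 0.077 m), for 0.1 s.
2. the screw is turned to its stop (more than 1.45 rad) while the blade is seated in its slot (value of joint screw above 1.45 rad and horizontal distance between blade_tip and screw_seat below 0.012 m and z of blade_tip in the frame of screw_seat below 0.0105 m), for 0.2 s.
At the end, for the whole second after the job is handed in: The screw is at 1.45 rad or more (stop at 1.6); the driver stands upright (within 0.1 rad) and at rest in a hole of the tool block, fully home (its origin 72 to 79 mm above the block's underside and within 8 mm of the hole's axis in the block's x and y) (value of joint screw above 1.45 rad and z of driver in the frame of tool_block between 0.072 and 0.079 m and x of driver in the frame of tool_block between -0.008 and 0.008 m and (y of driver in the frame of tool_block between 0.027 and 0.043 m or y of driver in the frame of tool_block between -0.043 and -0.027 m) and angle between driver's own z axis and vertical below 0.1 rad and linear speed of driver below 0.02 m/s); the robot touches nothing.
It fails at once if the driver is forced on the heater or its screw: over 20 N before the screw has turned (below 0.35 rad), or over 40 N at any time ((value of joint screw below 0.35 rad and contact force between driver and heater above 20 N) or contact force between driver and heater above 40 N).
It fails at once if the fingers or arm touch the heater or its screw (contact force between any of the arm, the fingers and heater above 1 N).
It fails at once if the screw turns while the blade is out of its slot (its tip off the head or above it) (value of joint screw above 0.4 rad and velocity of joint screw above 0.2 rad/s and (horizontal distance between blade_tip and screw_seat above 0.016 m or z of blade_tip in the frame of screw_seat above 0.016 m)).
It fails at once if the hex driver is pulled out or moved by more than 20 mm (distance of hex_driver from where it was at the start of the episode above 0.02 m).
It fails at once if a bystander is moved by more than 30 mm (distance of any of vial_a, vial_b, wash_bottle, beaker, flask, reagent, weigh_jar from where it was at the start of the episode above 0.03 m).
It also fails if it takes over 72 s, if anything falls off the work surface, if the arm or the gripper's body presses on something with over 40 N, if the wrist force passes 120 N, or if a joint passes its speed limit or range.

## Working session

There is one attempt and no reset: what is moved stays moved. The work goes in short steps, Python scripts to look and compute and a tool call to move; the robot and the scene stay as the last step left them, time stands still between calls to the robot, and variables do not carry over. Pictures are saved under pics/ and viewed, and the job is handed in when it is done.

Besides the shell and the picture viewer there is one more tool, called after "Call:" by a JSON object that holds its "op" and its "data". drive_tool: Moves the arm, as the interface text tells. Its arguments: {"type":"object","properties":{"hand":{"type":"array","items":{"type":"number"}},"travel":{"type":"array","items":{"type":"array","items":{"type":"number"}}},"yaw":{"type":"array","items":{"type":"number"}},"newtons":{"type":"number"}},"required":["hand","travel","yaw"]}

```bash
ls; mkdir -p pics; python3 - <<'E'
from plant import *
import cv2
print(read_state())
for n in ["scene","top","wrist"]:
    c=calibration(n); im=read_camera(n); print(n,c)
    cv2.imwrite(f"pics/{n}0.png",im[:,:,::-1])
E
```

```text
pics
{'time': 0.0, 'joints': array([ 1.55011999e+00,  3.59398727e-01,  1.11088140e-02, -3.32642520e-04,
       -1.22412067e+00, -2.88111284e-01]), 'qvel': array([ 1.64123804e-03,  7.40276420e-05, -1.81453198e-04,  1.20054335e-03,
        2.14294145e-04, -3.24056361e-04]), 'effort': array([ 9.08765778e-04, -5.82712841e+01,  2.93042529e+01,  6.99683368e+00,
        6.95352210e-03, -1.65289262e-04]), 'tcp_pos': array([0.20501164, 0.64262075, 0.22563993]), 'tool_rot': array([ 9.88095887e-01, -1.53837062e-01, -4.73790395e-05,  8.20770809e-04]), 'contact_force': array([0.3060834 , 0.23635268, 0.80471422]), 'ft_torque': array([ 0.02368047, -0.03870693,  0.05252806]), 'opening': 0.08750088649167975}
scene {'vertical_fov': 56.72930208217894, 'cx': 258.7493590732124, 'cy': 193.14748380769151, 'rvec': array([ 1.50165045,  1.74675586, -0.97139495]), 'tvec': array([ 0.07316119, -0.25045027,  1.5555076 ])}
top {'vertical_fov': 53.34234040743893, 'cx': 251.42886592554638, 'cy': 195.90289791745303, 'rvec': array([ 2.19150802, -2.1291741 ,  0.12621109]), 'tvec': array([0.00452072, 0.61986874, 1.41035736])}
wrist {'vertical_fov': 70.28603751637448, 'cx': 258.7276075712938, 'cy': 190.71893939432195, 'rvec': array([-1.74373254,  2.38383398,  0.33919681]), 'tvec': array([ 0.67543302, -0.03454858,  0.3905517 ])}
```

View pics/scene0.png

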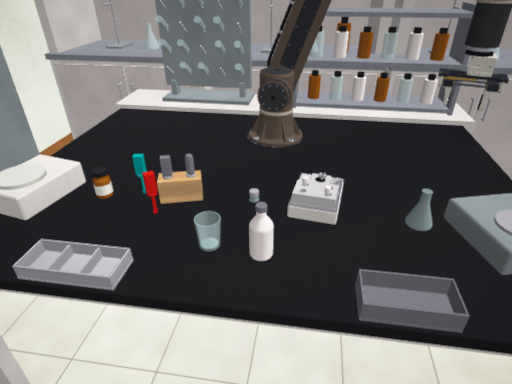

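View pics/top0.png

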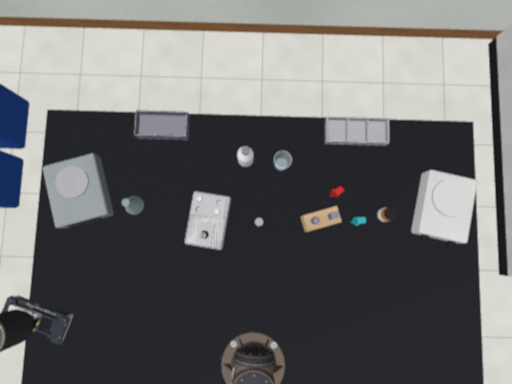

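View pics/wrist0.png

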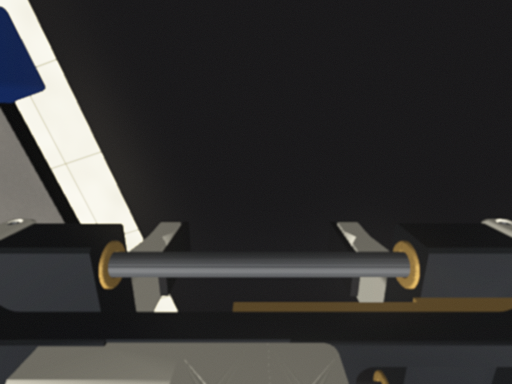

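The top view shows the heater at (208,220), with a dark screw near (205,235). The wooden tool block is at (321,218) with two grey tools, and the red (337,191) and turquoise (358,221) look-alikes stand beside it. I'll zoom in on these.

```bash
python3 - <<'E'
import cv2,numpy as np
t=cv2.imread('pics/top0.png'); s=cv2.imread('pics/scene0.png')
a=cv2.resize(t[185:255,170:240],(400,400),interpolation=cv2.INTER_CUBIC)
b=cv2.resize(t[185:255,290:360],(400,400),interpolation=cv2.INTER_CUBIC)
cv2.imwrite('pics/crop1.png',np.hstack([a,b]))
a=cv2.resize(s[140:220,125:225],(500,400),interpolation=cv2.INTER_CUBIC)
b=cv2.resize(s[160:230,280:350],(300,300),interpolation=cv2.INTER_CUBIC)
b=cv2.copyMakeBorder(b,0,100,0,0,cv2.BORDER_CONSTANT)
cv2.imwrite('pics/crop2.png',np.hstack([a,b]))
E
```

```text
(no output)
```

View pics/crop1.png

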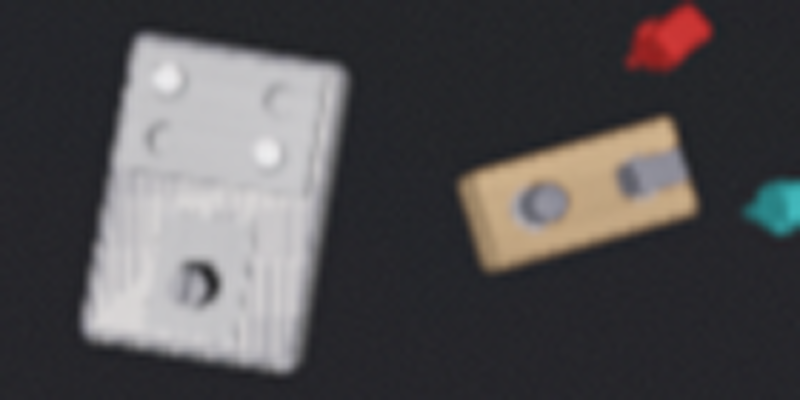

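View pics/crop2.png

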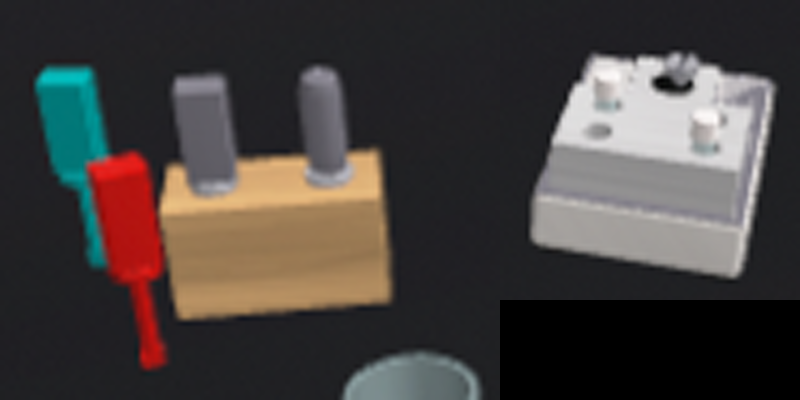

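Candidates for the driver:
- grey rectangular handle in the block, top px (~347→ crop (655,172)), scene px (~166,168)
- grey round handle, scene px (190,165): the hex driver
- red look-alike, scene (151,185)
- turquoise look-alike, scene (140,165)

The rectangular grey one is the driver, and the crop confirms it. Next I'll measure positions.

```bash
cat > h.py <<'E'
from plant import *
import cv2,numpy as np
def cam(n):
    c=calibration(n); f=192/np.tan(np.radians(c['vertical_fov'])/2)
    R,_=cv2.Rodrigues(np.array(c['rvec'])); return f,c['cx'],c['cy'],R,np.array(c['tvec'])
def plane(px,z,C):
    f,cx,cy,R,t=C; px=np.atleast_2d(np.array(px,float))
    d=np.c_[(px[:,0]-cx)/f,(px[:,1]-cy)/f,np.ones(len(px))]@R
    o=-R.T@t; return o+d*((z-o[2])/d[:,2])[:,None]
def proj(P,C):
    f,cx,cy,R,t=C; q=np.atleast_2d(P)@R.T+t; return np.c_[f*q[:,0]/q[:,2]+cx,f*q[:,1]/q[:,2]+cy]
E
python3 - <<'E'
from h import *
C=cam('top');np.set_printoptions(precision=4,suppress=True)
t=cv2.imread('pics/top0.png')
s=70/400
A=lambda x,y:(170+x*s,185+y*s); B=lambda x,y:(290+(x-400)*s,185+y*s)
print('heater corners@52',plane([A(137,33),A(350,68),A(85,338),A(298,373)],.052,C))
print('screw', plane(A(200,285),.075,C))
print('block corners@75',plane([B(460,180),B(672,118),B(697,213),B(488,272)],.075,C))
print('driver collar', plane(B(625,180),.08,C),'top',plane(B(655,172),.145,C))
print('hex top',plane(B(545,203),.145,C))
hsv=cv2.cvtColor(t,cv2.COLOR_BGR2HSV)
print('red',plane(B(640,60),.0,C),plane(B(690,20),.13,C)); print('turq',plane((351,221),0.05,C), plane((363,221),.13,C))
print('vials',plane([A(167,78),A(267,153)],.11,C))
W=cam('wrist'); print('wrist cam',-W[3].T@W[4], W[3][2], read_state()['tcp_pos'])
print('tool R',cv2.Rodrigues)
E
```

```text
heater corners@52 [[0.6308 0.2383 0.052 ]
 [0.6117 0.0977 0.052 ]
 [0.4314 0.2626 0.052 ]
 [0.413  0.1243 0.052 ]]
screw [[0.4673 0.1871 0.075 ]]
block corners@75 [[ 0.5442 -0.1594  0.075 ]
 [ 0.588  -0.2951  0.075 ]
 [ 0.5275 -0.3113  0.075 ]
 [ 0.4861 -0.1781  0.075 ]]
driver collar [[ 0.5469 -0.2641  0.08  ]] top [[ 0.5478 -0.2691  0.145 ]]
hex top [[ 0.527  -0.2024  0.145 ]]
red [[ 0.6344 -0.2901  0.    ]] [[ 0.644  -0.2938  0.13  ]]
turq [[ 0.5346 -0.3507  0.05  ]] [[ 0.531  -0.3721  0.13  ]]
vials [[0.5955 0.2092 0.11  ]
 [0.5501 0.1445 0.11  ]]
wrist cam [0.2773 0.6213 0.3836] [-0.2674  0.0834 -0.96  ] [0.2051 0.6427 0.2258]
tool R <built-in function Rodrigues>
```

Call:
{"op": "drive_tool", "data": {"hand": [1,1,1,1,1,1,1,1,1,1,1,1], "travel": [[0.245,-0.343,0.055],[0.245,-0.343,0.055],[0.245,-0.343,0.055],[0.245,-0.343,0.055],[0.245,-0.343,0.055],[0.245,-0.343,0.055],[0.245,-0.343,0.055],[0.245,-0.343,0.055],[0.245,-0.343,0.055],[0.245,-0.343,0.055],[0.245,-0.343,0.055],[0.245,-0.343,0.055]], "yaw": [0,0,0,0,0,0,0,0,0,0,0,0]}}

```text
time: 1.15
tcp_pos: [0.4515, 0.2977, 0.282]
tool_rot: [0.988, -0.156, 0.0, -0.0]
contact_force: [-0.0, 0.2, 0.2]
opening: 0.0874
```

Call:
{"op": "drive_tool", "data": {"hand": [1,1,1,1], "travel": [[-0.03,-0.1,0.02],[-0.03,-0.1,0.02],[-0.03,-0.1,0.02],[-0.03,-0.1,0.02]], "yaw": [0,0,0,0]}}

```text
time: 1.48
tcp_pos: [0.4188, 0.1976, 0.303]
tool_rot: [0.988, -0.154, 0.001, -0.001]
contact_force: [-1.0, -0.3, -1.2]
opening: 0.0875
```

```bash
python3 - <<'E'
from h import *
np.set_printoptions(precision=5,suppress=True)
C=cam('wrist'); np.savez('w1.npz',f=C[0],cx=C[1],cy=C[2],R=C[3],t=C[4]); im=read_camera('wrist')
cv2.imwrite('pics/w1.png',im[:,:,::-1]); print(read_state()['tcp_pos'],read_state()['joints'])
E
```

```text
[0.41948 0.19923 0.30249] [ 0.86903 -0.04303 -0.30324 -0.00017 -1.30833  0.39225]
```

View pics/w1.png

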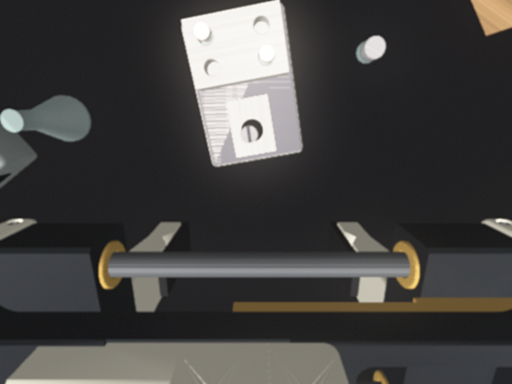

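```bash
python3 - <<'E'
import cv2
a=cv2.imread('pics/w1.png')[0:175,170:310]
cv2.imwrite('pics/w1c.png',cv2.resize(a,None,fx=3.42,fy=3.42,interpolation=cv2.INTER_CUBIC))
cv2.imwrite('pics/w1d.png',cv2.resize(cv2.imread('pics/w1.png')[85:165,210:290],None,fx=7,fy=7,interpolation=cv2.INTER_CUBIC))
E
```

```text
(no output)
```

View pics/w1c.png

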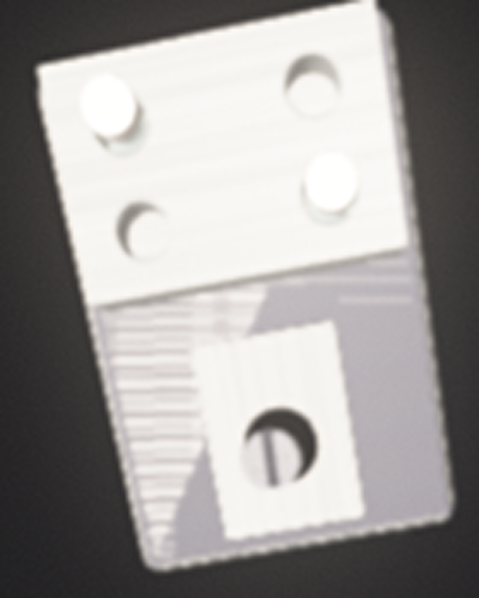

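View pics/w1d.png

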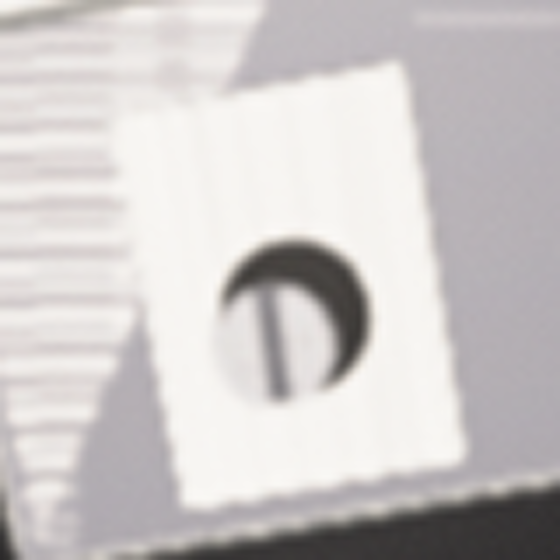

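```bash
python3 - <<'E'
from h import *
np.set_printoptions(precision=4,suppress=True)
d=np.load('w1.npz'); C=(d['f'],d['cx'],d['cy'],d['R'],d['t'])
D=lambda x,y:(210+(x+.5)/7-.5,85+(y+.5)/7-.5)
c=plane([D(117,120),D(400,62),D(467,452),D(187,507)],.06,C); print('tongue',c,c.mean(0))
print('ang',np.degrees(np.arctan2(*(c[0]-c[3])[[1,0]])),np.degrees(np.arctan2(*(c[1]-c[2])[[1,0]])),np.linalg.norm(c[0]-c[3]),np.linalg.norm(c[0]-c[1]))
print('hole',plane(D(295,320),.06,C))
s=plane([D(265,288),D(282,398),D(274,343)],.077,C); print('slot',s,np.degrees(np.arctan2(*(s[0]-s[1])[[1,0]])),np.linalg.norm(s[0]-s[1]))
print('head edges', plane([D(217,345),D(335,345),D(280,405),D(265,285)],.077,C))
E2=lambda x,y:(170+(x+.5)/3.42-.5,(y+.5)/3.42-.5)
h=plane([E2(38,65),E2(376,0),E2(408,245),E2(95,305)],.087,C);print('tubeblock',h)
print(np.degrees(np.arctan2(*(h[0]-h[3])[[1,0]])),np.degrees(np.arctan2(*(h[1]-h[2])[[1,0]])))
print('heater low corners',plane([E2(150,570),E2(452,520)],.052,C))
E
```

```text
tongue [[0.517  0.2157 0.06  ]
 [0.5103 0.1586 0.06  ]
 [0.4324 0.168  0.06  ]
 [0.4393 0.2276 0.06  ]] [0.4747 0.1925 0.06  ]
ang -8.737455957149214 -6.885249855878061 0.07863157159978824 0.05746148249863332
hole [[0.469  0.1939 0.06  ]]
slot [[0.4776 0.1969 0.077 ]
 [0.4563 0.2003 0.077 ]
 [0.467  0.1985 0.077 ]] -9.28816561995762 0.021534806295891787
head edges [[0.47   0.2093 0.077 ]
 [0.463  0.1871 0.077 ]
 [0.4551 0.2011 0.077 ]
 [0.4781 0.1967 0.077 ]]
tubeblock [[0.6217 0.2334 0.087 ]
 [0.6045 0.1142 0.087 ]
 [0.5257 0.1251 0.087 ]
 [0.5414 0.2431 0.087 ]]
-6.895452298239625 -7.8794254644195565
heater low corners [[0.4353 0.2663 0.052 ]
 [0.416  0.1325 0.052 ]]
```

Call:
{"op": "drive_tool", "data": {"hand": [1,1,1,1,1,1,1,1,1,1,1,1], "travel": [[0.105,-0.395,-0.02],[0.105,-0.395,-0.02],[0.105,-0.395,-0.02],[0.105,-0.395,-0.02],[0.105,-0.395,-0.02],[0.105,-0.395,-0.02],[0.105,-0.395,-0.02],[0.105,-0.395,-0.02],[0.105,-0.395,-0.02],[0.105,-0.395,-0.02],[0.105,-0.395,-0.02],[0.105,-0.395,-0.02]], "yaw": [-56,-56,-56,-56,-56,-56,-56,-56,-56,-56,-56,-56]}}

```text
time: 2.53
tcp_pos: [0.5258, -0.1958, 0.2797]
tool_rot: [0.799, -0.601, -0.001, 0.001]
contact_force: [-0.5, 1.2, -0.0]
opening: 0.0877
```

```bash
python3 - <<'E'
from h import *
np.set_printoptions(precision=5,suppress=True)
C=cam('wrist'); np.savez('w2.npz',f=C[0],cx=C[1],cy=C[2],R=C[3],t=C[4]); im=read_camera('wrist')
cv2.imwrite('pics/w2.png',im[:,:,::-1]); s=read_state();print(s['tcp_pos'],s['tool_rot'],s['joints'])
E
```

```text
[ 0.52561 -0.19474  0.28016] [ 0.79992 -0.6001  -0.00098  0.00049] [-0.00587  0.14081 -0.15731 -0.00041 -1.27484  0.28953]
```

View pics/w2.png

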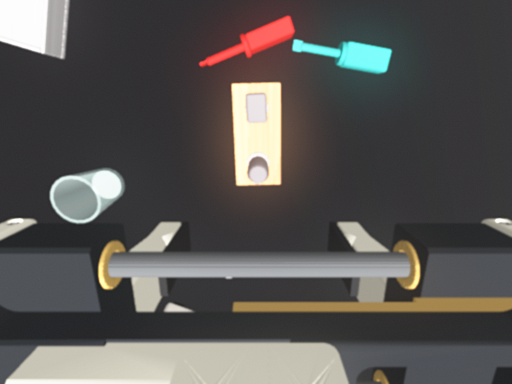

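```bash
python3 - <<'E'
import cv2
a=cv2.imread('pics/w2.png')[75:195,210:310]
cv2.imwrite('pics/w2c.png',cv2.resize(a,None,fx=5,fy=5,interpolation=cv2.INTER_CUBIC))
E
```

```text
(no output)
```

View pics/w2c.png

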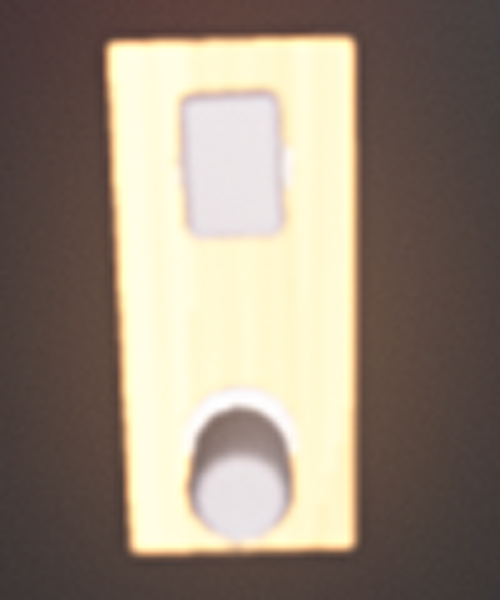

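```bash
python3 - <<'E'
from h import *
np.set_printoptions(precision=4,suppress=True)
d=np.load('w2.npz'); C=(d['f'],d['cx'],d['cy'],d['R'],d['t'])
D=lambda x,y:(210+(x+.5)/5-.5,75+(y+.5)/5-.5)
ang=lambda v:np.degrees(np.arctan2(v[1],v[0]))
b=plane([D(106,39),D(356,37),D(357,549),D(130,553)],.075,C)
print('block',b,'c',b.mean(0),'len',np.linalg.norm(b[0]-b[3]),np.linalg.norm(b[1]-b[2]),'w',np.linalg.norm(b[0]-b[1]),np.linalg.norm(b[2]-b[3]),'ang long',ang(b[0]-b[3]),ang(b[1]-b[2]),'ang x',ang(b[1]-b[0]),ang(b[2]-b[3]))
h=plane([D(181,93),D(278,91),D(288,234),D(190,238)],.145,C)
print('handle',h,'c',h.mean(0),'long',np.linalg.norm(h[0]-h[3]),np.linalg.norm(h[1]-h[2]),'w',np.linalg.norm(h[0]-h[1]),np.linalg.norm(h[2]-h[3]),'ang',ang(h[0]-h[3]),ang(h[1]-h[2]),'x',ang(h[1]-h[0]),ang(h[2]-h[3]))
print('hex',plane(D(240,497),.145,C))
s=read_state(); q=s['tool_rot']; from scipy.spatial.transform import Rotation as R
M=R.from_quat(q).as_matrix(); print('tool x',ang(M[:,0]),'y',ang(M[:,1]))
print('tcp proj',proj(s['tcp_pos'],C))
print('red base',plane((205,64),0,C),'top',plane((275,35),.13,C),'turq',plane((297,46),0,C),plane((370,57),.13,C))
E
```

```text
block [[ 0.5891 -0.2902  0.075 ]
 [ 0.5297 -0.3079  0.075 ]
 [ 0.4898 -0.1827  0.075 ]
 [ 0.5494 -0.1642  0.075 ]] c [ 0.5395 -0.2363  0.075 ] len 0.13201627861615317 0.13142199019527295 w 0.061979377300708245 0.06244660570733836 ang long -72.54198483722924 -72.33603507402533 ang x -163.31418529442365 -162.7623366898714
handle [[ 0.5639 -0.2801  0.145 ]
 [ 0.5452 -0.2859  0.145 ]
 [ 0.5352 -0.2596  0.145 ]
 [ 0.5545 -0.2532  0.145 ]] c [ 0.5497 -0.2697  0.145 ] long 0.02848560481541733 0.028118216832874653 w 0.019608858602783732 0.020393881087073136 ang -70.75489726089491 -69.13706246824025 x -162.6343446302174 -161.49804401810525
hex [[ 0.5292 -0.2031  0.145 ]]
tool x -73.75461512461202 y -163.75450387890754
tcp proj [[259.1327 235.5985]]
red base [[ 0.6404 -0.3088  0.    ]] top [[ 0.5513 -0.3422  0.13  ]] turq [[ 0.5182 -0.3693  0.    ]] [[ 0.4516 -0.3503  0.13  ]]
```

```bash
python3 - <<'E'
from h import *
np.set_printoptions(precision=4,suppress=True)
d=np.load('w2.npz'); W=(d['f'],d['cx'],d['cy'],d['R'],d['t']); T=cam('top'); S=cam('scene')
def tri(l):
    A=np.zeros((3,3));b=np.zeros(3)
    for px,C in l:
        p=plane(px,0,C)[0]; o=-C[3].T@C[4]; v=(p-o)/np.linalg.norm(p-o); P=np.eye(3)-np.outer(v,v); A+=P;b+=P@o
    x=np.linalg.solve(A,b); return x,[proj(x,C)[0]-np.array(px) for px,C in l]
print('red tip W,S',tri([((203,65),W),((154,212),S)]))
print('red handle end',tri([((283,27),W),((150,174),S)]))
print('turq tip',tri([((297,46),W),((146,192),S)]))
print('turq handle end',tri([((386,58),W),((139,156),S)]))
t=cv2.imread('pics/top0.png')[175:245,310:380]
cv2.imwrite('pics/t3.png',cv2.resize(t,(560,560),interpolation=cv2.INTER_CUBIC))
E
```

```text
red tip W,S (array([ 0.6386, -0.299 ,  0.0052]), [array([1.0052, 5.758 ]), array([-2.6975, -0.0011])])
red handle end (array([ 0.5401, -0.3501,  0.0782]), [array([ 0.3153, 15.4712]), array([-5.2614, -0.6075])])
turq tip (array([ 0.5178, -0.3707, -0.0055]), [array([-0.0026, -0.058 ]), array([0.024 , 0.0007])])
turq handle end (array([ 0.4291, -0.3906,  0.0833]), [array([ -0.3602, -24.0144]), array([ 7.938 , -0.4547])])
```

View pics/t3.png

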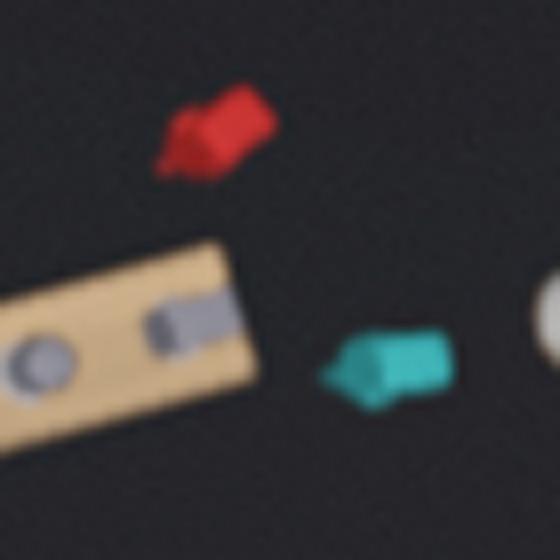

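```bash
python3 - <<'E'
from h import *
a=read_camera('scene')[:,:,::-1][120:240,100:300]; b=read_camera('top')[:,:,::-1][160:260,280:400]
cv2.imwrite('pics/s4.png',np.vstack([cv2.resize(a,(500,300),interpolation=cv2.INTER_CUBIC),cv2.resize(b,(500,300),interpolation=cv2.INTER_CUBIC)]))
E
```

```text
(no output)
```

View pics/s4.png

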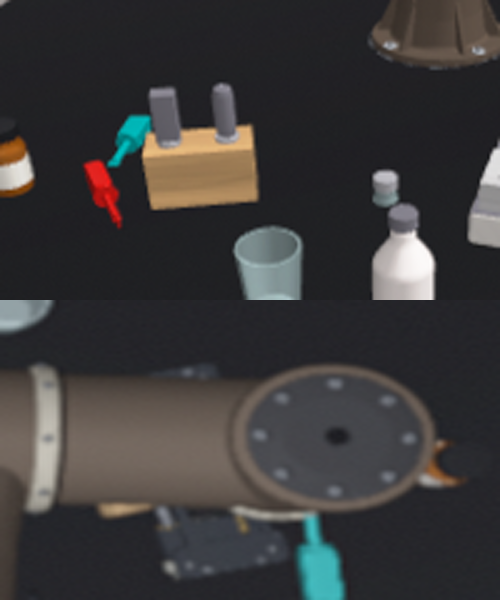

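The look-alikes have toppled by themselves and lie flat, clear of the block. The driver handle centre is (0.550,-0.270), which agrees with the hole position worked out from the block. Its yaw is about -70°. I'll grasp it now.

Call:
{"op": "drive_tool", "data": {"hand": [1,1,1,1,1,1,1,1,1,1,1,1], "travel": [[0.025,-0.0745,0],[0.025,-0.0745,0],[0.025,-0.0745,0],[0.025,-0.0745,-0.04],[0.025,-0.0745,-0.08],[0.025,-0.0745,-0.11],[0.025,-0.0745,-0.14],[0.025,-0.0745,-0.16],[0.025,-0.0745,-0.175],[0.025,-0.0745,-0.186],[0.025,-0.0745,-0.186],[0.025,-0.0745,-0.186]], "yaw": [3.8,3.8,3.8,3.8,3.8,3.8,3.8,3.8,3.8,3.8,3.8,3.8]}}

```text
time: 3.68
tcp_pos: [0.5506, -0.2686, 0.0959]
tool_rot: [0.82, -0.572, -0.0, 0.0]
contact_force: [-0.2, 0.1, 0.3]
opening: 0.0876
```

Call:
{"op": "drive_tool", "data": {"hand": [-1,-1,-1,-1,-1,-1,-1,-1], "travel": [[0,0,0],[0,0,0],[0,0,0],[0,0,0],[0,0,0],[0,0,0],[0,0,0],[0,0,0]], "yaw": [0,0,0,0,0,0,0,0], "newtons": 35}}

```text
time: 4.35
tcp_pos: [0.5501, -0.2695, 0.0956]
tool_rot: [0.82, -0.573, 0.0, 0.0]
contact_force: [-1.0, -0.2, -0.5]
opening: 0.0396
```

```bash
python3 - <<'E'
from h import *
cv2.imwrite('pics/w5.png',read_camera('wrist')[:,:,::-1]); print(read_state())
E
```

```text
{'time': 4.4, 'joints': array([-1.37082118e-01,  3.69289481e-01, -2.96251498e-01, -1.09791559e-05,
       -9.05321763e-01,  4.87931680e-01]), 'qvel': array([ 7.03362000e-05, -5.51662313e-04, -1.15586323e-03,  8.93050953e-04,
        1.40886892e-03, -3.53535525e-04]), 'effort': array([-4.03063503e-03, -5.43875885e+01,  2.46026587e+01,  5.83257437e+00,
        6.83561666e-02, -2.38004959e-04]), 'tcp_pos': array([ 0.5501153 , -0.26949994,  0.09553398]), 'tool_rot': array([ 8.19661324e-01, -5.72848421e-01, -3.15300056e-05,  1.12805903e-05]), 'contact_force': array([-0.12682651,  0.1600176 , -0.6634007 ]), 'ft_torque': array([0.08873614, 0.02255954, 0.02787398]), 'opening': 0.035528045324196116}
```

View pics/w5.png

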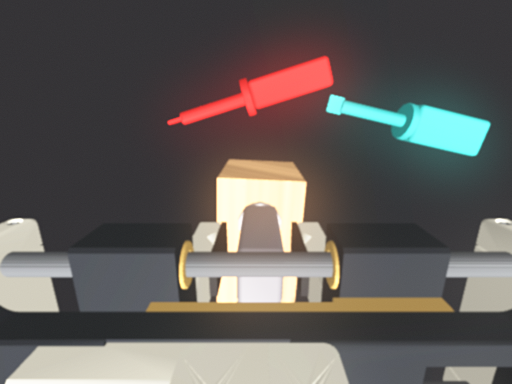

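Call:
{"op": "drive_tool", "data": {"hand": [-1,-1,-1,-1,-1,-1], "travel": [[0,0,0],[0,0,0],[0,0,0],[0,0,0],[0,0,0],[0,0,0]], "yaw": [0,0,0,0,0,0], "newtons": 35}}

```text
time: 4.9
tcp_pos: [0.5501, -0.2695, 0.0955]
tool_rot: [0.82, -0.573, -0.0, 0.0]
contact_force: [-0.6, -0.8, -0.4]
opening: 0.0217
```

Call:
{"op": "drive_tool", "data": {"hand": [-1,-1,-1,-1,-1,-1,-1,-1,-1,-1], "travel": [[0,0,0.005],[0,0,0.015],[0,0,0.03],[0,0,0.05],[0,0,0.075],[0,0,0.1],[0,0,0.125],[0,0,0.15],[0,0,0.15],[0,0,0.15]], "yaw": [0,0,0,0,0,0,0,0,0,0], "newtons": 35}}

```text
time: 5.73
tcp_pos: [0.5509, -0.2696, 0.2482]
tool_rot: [0.82, -0.573, 0.002, -0.001]
contact_force: [-0.8, -1.0, -2.5]
opening: 0.0218
```

```bash
python3 - <<'E'
from h import *
np.set_printoptions(precision=4,suppress=True)
cv2.imwrite('pics/w6.png',np.vstack([read_camera('wrist')[120:,:,::-1],read_camera('scene')[60:300,:,::-1]])); s=read_state();print(s)
E
```

```text
{'time': 5.8333, 'joints': array([-0.137 ,  0.2451, -0.1049, -0.0006, -1.2213,  0.4879]), 'qvel': array([ 0.0009,  0.018 , -0.0154, -0.0011,  0.0031, -0.0002]), 'effort': array([  0.0004, -51.674 ,  30.9142,   7.43  ,   0.0725,   0.0003]), 'tcp_pos': array([ 0.5496, -0.2692,  0.2453]), 'tool_rot': array([ 0.8196, -0.5729, -0.0004, -0.0001]), 'contact_force': array([-0.3384,  0.2411, -1.9765]), 'ft_torque': array([ 0.0623, -0.033 , -0.0481]), 'opening': 0.021674917533677212}
```

View pics/w6.png

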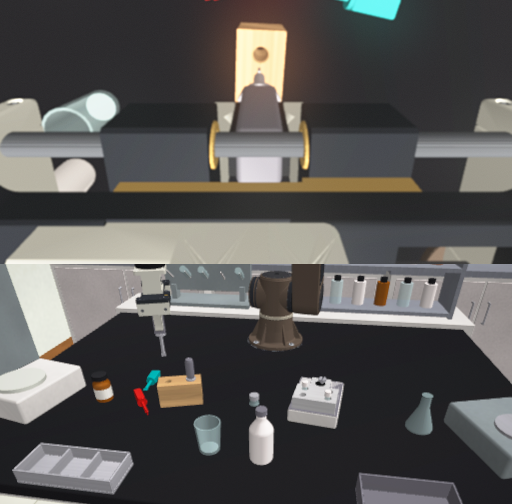

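Call:
{"op": "drive_tool", "data": {"hand": [-1,-1,-1,-1,-1,-1,-1,-1,-1,-1,-1,-1], "travel": [[0,0,0.03],[-0.01,0.03,0.03],[-0.1125,0.473,0.03],[-0.1125,0.473,0.03],[-0.1125,0.473,0.03],[-0.1125,0.473,0.03],[-0.1125,0.473,0.03],[-0.1125,0.473,0.03],[-0.1125,0.473,0.03],[-0.1125,0.473,0.03],[-0.1125,0.473,0.03],[-0.1125,0.473,0.03]], "yaw": [0,5,12,19,26,33,40,47,54,60.6,60.6,60.6]}}

```text
time: 6.83
tcp_pos: [0.4447, 0.1679, 0.2748]
tool_rot: [0.997, -0.081, -0.001, 0.0]
contact_force: [1.9, 0.5, -1.6]
opening: 0.0219
```

Call:
{"op": "drive_tool", "data": {"hand": [-1,-1,-1,-1,-1,-1,-1,-1,-1], "travel": [[0,0,0],[0,0,0],[0,0,-0.03],[0,0,-0.055],[0,0,-0.08],[0,0,-0.095],[0,0,-0.104],[0,0,-0.104],[0,0,-0.104]], "yaw": [0,0,0,0,0,0,0,0,0]}}

```text
time: 7.58
tcp_pos: [0.4465, 0.1658, 0.1716]
tool_rot: [0.997, -0.081, -0.0, 0.0]
contact_force: [-0.0, 0.4, -0.7]
opening: 0.0217
```

```bash
python3 - <<'E'
from h import *
np.set_printoptions(precision=5,suppress=True)
C=cam('wrist'); np.savez('w7.npz',f=C[0],cx=C[1],cy=C[2],R=C[3],t=C[4]); im=read_camera('wrist')[:,:,::-1]
cv2.imwrite('pics/w7.png',im); cv2.imwrite('pics/w7c.png',cv2.resize(im[130:250,200:320],(600,600),interpolation=cv2.INTER_CUBIC)); s=read_state();print(s['tcp_pos'],s['tool_rot'],s['contact_force'])
E
```

```text
[0.44685 0.16629 0.1723 ] [ 0.9967  -0.08119  0.00036 -0.00007] [ 0.25307  0.00908 -0.95309]
```

View pics/w7.png

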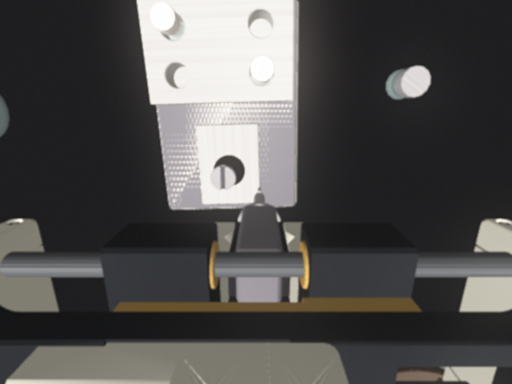

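View pics/w7c.png

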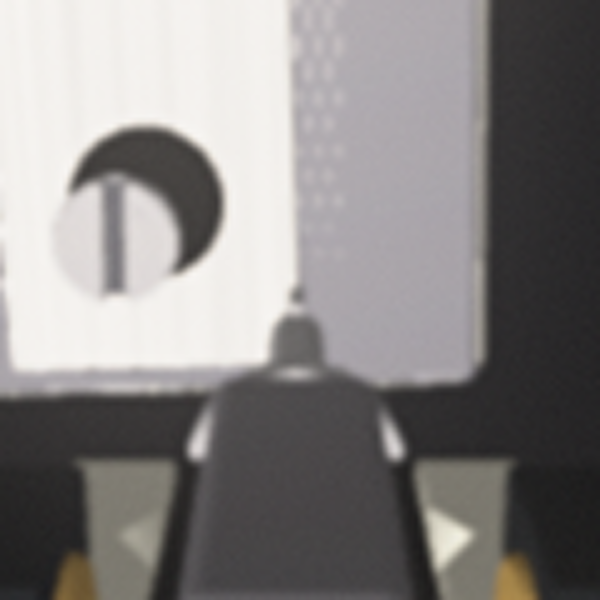

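```bash
cat > m.py <<'E'
from h import *
np.set_printoptions(precision=4,suppress=True)
from scipy.spatial.transform import Rotation as Ro
ang=lambda v:np.degrees(np.arctan2(v[1],v[0]))
E
python3 - <<'E'
from m import *
d=np.load('w7.npz'); C=(d['f'],d['cx'],d['cy'],d['R'],d['t'])
D=lambda x,y:(200+(x+.5)/5-.5,130+(y+.5)/5-.5)
s=plane([D(113,180),D(116,291),D(114.5,236)],.077,C); print('slot',s,ang(s[0]-s[1]),np.linalg.norm(s[0]-s[1]))
e=plane([D(53,238),D(180,238)],.077,C); print('head',e,e.mean(0))
print('hole',plane(D(147,200),.06,C))
print('tip',plane(D(297,295),.0855,C))
st=read_state(); M=Ro.from_quat(st['tool_rot']).as_matrix(); print('toolx',ang(M[:,0]),st['tcp_pos'], 'proj axis@tip',proj(st['tcp_pos']+M[:,2]*.0865,C), D(297,295))
E
```

```text
slot [[0.4782 0.1965 0.077 ]
 [0.4569 0.2003 0.077 ]
 [0.4676 0.1984 0.077 ]] -9.881141353339814 0.0216353478324556
head [[0.4691 0.21   0.077 ]
 [0.4652 0.1862 0.077 ]] [0.4672 0.1981 0.077 ]
hole [[0.4702 0.1934 0.06  ]]
tip [[0.4529 0.1657 0.0855]]
toolx -9.314176491875873 [0.4469 0.1663 0.1723] proj axis@tip [[259.399 194.891]] (259.0, 188.6)
```

Call:
{"op": "drive_tool", "data": {"hand": [-1,-1,-1,-1,-1], "travel": [[0.0206,0.0322,0],[0.0206,0.0322,0],[0.0206,0.0322,0],[0.0206,0.0322,-0.003],[0.0206,0.0322,-0.003]], "yaw": [-0.4,-0.4,-0.4,-0.4,-0.4]}}

```text
time: 8.05
tcp_pos: [0.4665, 0.1983, 0.1686]
tool_rot: [0.996, -0.085, -0.0, -0.0]
contact_force: [0.2, -0.8, -0.5]
opening: 0.0219
```

```bash
python3 - <<'E'
from m import *
C=cam('wrist'); im=read_camera('wrist')[:,:,::-1]
cv2.imwrite('pics/w8c.png',cv2.resize(im[130:250,200:320],(600,600),interpolation=cv2.INTER_CUBIC)); s=read_state();print(s['tcp_pos'],s['tool_rot'],s['contact_force'],s['ft_torque'])
E
```

```text
[0.4665 0.1982 0.1687] [ 0.9964 -0.0846 -0.     -0.0001] [ 0.3992 -0.4987 -1.1093] [-0.0006  0.0615  0.001 ]
```

View pics/w8c.png

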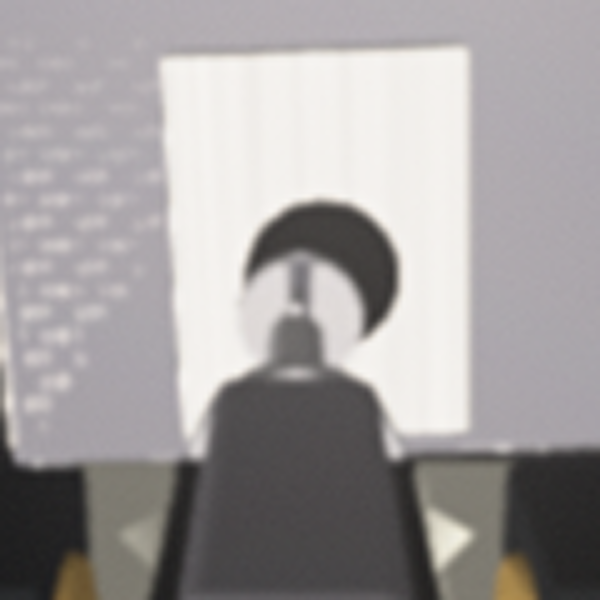

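Call:
{"op": "drive_tool", "data": {"hand": [-1,-1,-1,-1], "travel": [[0,0,-0.003],[0,0,-0.005],[0,0,-0.006],[0,0,-0.006]], "yaw": [0,0,0,0]}}

```text
time: 8.43
tcp_pos: [0.4666, 0.1984, 0.1623]
tool_rot: [0.996, -0.085, -0.0, 0.0]
contact_force: [0.4, -0.4, -1.5]
opening: 0.0219
```

Call:
{"op": "drive_tool", "data": {"hand": [-1,-1,-1], "travel": [[0,0,-0.001],[0,0,-0.0015],[0,0,-0.0015]], "yaw": [0,0,0]}}

```text
time: 8.68
tcp_pos: [0.4667, 0.1985, 0.1609]
tool_rot: [0.996, -0.084, -0.0, 0.0]
contact_force: [-0.4, -1.3, -3.0]
opening: 0.0219
```

Call:
{"op": "drive_tool", "data": {"hand": [-1,-1,-1], "travel": [[0,0,-0.0005],[0,0,-0.001],[0,0,-0.001]], "yaw": [0,0,0]}}

```text
time: 8.93
tcp_pos: [0.4667, 0.1985, 0.1599]
tool_rot: [0.996, -0.084, -0.0, 0.0]
contact_force: [-0.4, -1.4, -1.8]
opening: 0.0216
```

Call:
{"op": "drive_tool", "data": {"hand": [-1,-1,-1], "travel": [[0,0,-0.0005],[0,0,-0.001],[0,0,-0.001]], "yaw": [0,0,0]}}

```text
time: 9.18
tcp_pos: [0.4667, 0.1985, 0.1589]
tool_rot: [0.996, -0.084, -0.0, 0.0]
contact_force: [0.5, -1.8, -1.7]
opening: 0.0217
```

Call:
{"op": "drive_tool", "data": {"hand": [-1,-1,-1], "travel": [[0,0,-0.0005],[0,0,-0.0005],[0,0,-0.0005]], "yaw": [0,0,0]}}

```text
time: 9.43
tcp_pos: [0.4668, 0.1986, 0.1586]
tool_rot: [0.996, -0.084, -0.0, 0.0]
contact_force: [-0.8, -2.5, 0.2]
opening: 0.022
```

Call:
{"op": "drive_tool", "data": {"hand": [-1,-1,-1,-1], "travel": [[0,-0.0004,0],[0,-0.0004,-0.0004],[0,-0.0004,-0.0007],[0,-0.0004,-0.0007]], "yaw": [0,0,0,0]}}

```text
time: 9.77
tcp_pos: [0.4669, 0.1984, 0.158]
tool_rot: [0.996, -0.084, 0.0, -0.0]
contact_force: [-1.1, -1.3, 2.5]
opening: 0.0219
```

```bash
python3 - <<'E'
from m import *
im=read_camera('wrist')[:,:,::-1]
cv2.imwrite('pics/w9c.png',cv2.resize(im[130:250,200:320],(600,600),interpolation=cv2.INTER_CUBIC)); s=read_state();print(s['tcp_pos'],s['tool_rot'],s['contact_force'],s['ft_torque'])
E
```

```text
[0.4669 0.1984 0.158 ] [ 0.9964 -0.0844  0.0001 -0.0001] [-1.2176 -1.7911  2.9924] [-0.6014  0.6872  0.016 ]
```

View pics/w9c.png

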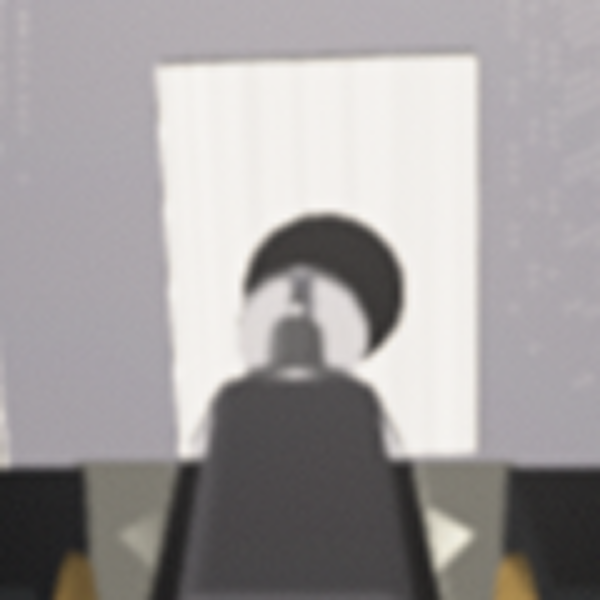

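The blade is seated: the tip is 5.5 mm below the head top at about 4 N. I'll start turning clockwise and follow the screw down.

Call:
{"op": "drive_tool", "data": {"hand": [-1,-1,-1,-1,-1,-1,-1,-1], "travel": [[0,0,0],[0,0,0],[0,0,-0.0001],[0,0,-0.0003],[0,0,-0.0005],[0,0,-0.0007],[0,0,-0.0008],[0,0,-0.0008]], "yaw": [-3,-6,-9,-12,-15,-18,-20,-20]}}

```text
time: 10.48
tcp_pos: [0.4667, 0.1981, 0.1571]
tool_rot: [0.966, -0.257, -0.0, 0.0]
contact_force: [-1.7, -3.1, 2.7]
opening: 0.0217
```

```bash
python3 - <<'E'
from m import *
s=read_state();print(s['tcp_pos'],ang(Ro.from_quat(s['tool_rot']).as_matrix()[:,0]),s['contact_force'],s['ft_torque'])
E
```

```text
[0.4667 0.1981 0.1571] -29.778946150470457 [-1.7187 -3.1073  2.7182] [-1.1437  0.7837  0.0474]
```

Call:
{"op": "drive_tool", "data": {"hand": [-1,-1,-1,-1,-1,-1,-1,-1,-1,-1,-1], "travel": [[-0.0002,-0.0004,-0.0002],[-0.0003,-0.0005,-0.0004],[-0.0003,-0.0005,-0.0006],[-0.0003,-0.0005,-0.0007],[-0.0003,-0.0005,-0.0009],[-0.0003,-0.0005,-0.0011],[-0.0003,-0.0005,-0.0012],[-0.0003,-0.0005,-0.0014],[-0.0003,-0.0005,-0.0016],[-0.0003,-0.0005,-0.0017],[-0.0003,-0.0005,-0.0017]], "yaw": [-3,-6,-9,-12,-15,-18,-21,-24,-27,-30,-30]}}

```text
time: 11.4
tcp_pos: [0.4667, 0.1978, 0.1555]
tool_rot: [0.867, -0.498, 0.0, -0.0]
contact_force: [-0.0, -1.8, 3.4]
opening: 0.022
```

```bash
python3 - <<'E'
from m import *
s=read_state();print(s['tcp_pos'],ang(Ro.from_quat(s['tool_rot']).as_matrix()[:,0]),s['contact_force'],s['ft_torque'])
im=read_camera('wrist')[:,:,::-1]
cv2.imwrite('pics/w10c.png',cv2.resize(im[130:250,200:320],(600,600),interpolation=cv2.INTER_CUBIC))
E
```

```text
[0.4667 0.1978 0.1555] -59.74934197551254 [-0.0056 -1.8279  3.4457] [-0.9017  0.6027  0.0837]
```

View pics/w10c.png

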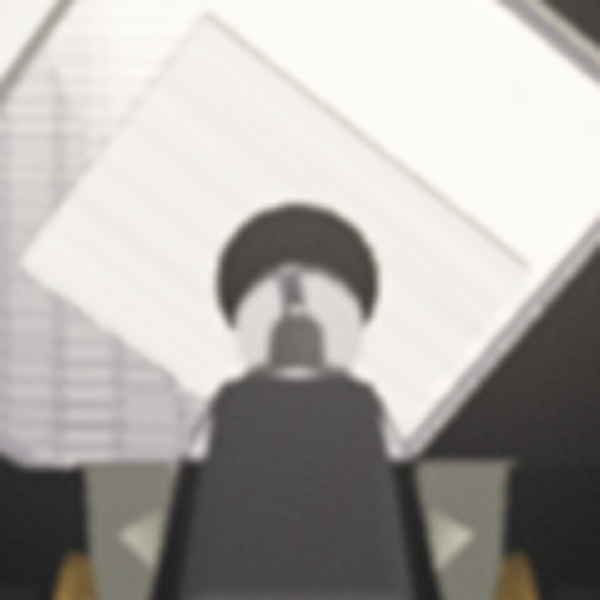

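The screw follows the blade. Continuing.

Call:
{"op": "drive_tool", "data": {"hand": [-1,-1,-1,-1,-1,-1,-1,-1,-1,-1,-1,-1], "travel": [[0,-0.0002,-0.0002],[0,-0.0002,-0.0004],[0,-0.0002,-0.0005],[0,-0.0002,-0.0007],[0,-0.0002,-0.0009],[0,-0.0002,-0.001],[0,-0.0002,-0.0012],[0,-0.0002,-0.0014],[0,-0.0002,-0.0015],[0,-0.0002,-0.0017],[0,-0.0002,-0.0018],[0,-0.0002,-0.0019]], "yaw": [-3,-6,-9,-12,-15,-18,-21,-24,-27,-30,-33,-34]}}

```text
time: 12.45
tcp_pos: [0.4666, 0.1976, 0.1536]
tool_rot: [-0.684, 0.73, -0.0, 0.0]
contact_force: [-1.1, -1.6, 3.1]
opening: 0.0221
```

```bash
python3 - <<'E'
from m import *
s=read_state();print(s['tcp_pos'],ang(Ro.from_quat(s['tool_rot']).as_matrix()[:,0]),s['contact_force'],s['ft_torque'])
E
```

```text
[0.4666 0.1976 0.1536] -93.69318384118563 [-1.1317 -1.5648  3.0922] [-0.8938  0.5283  0.0193]
```

Call:
{"op": "drive_tool", "data": {"hand": [-1,-1,-1,-1,-1], "travel": [[0,0,-0.0001],[0,0,-0.0002],[0,0,-0.0003],[0,0,-0.0004],[0,0,-0.0004]], "yaw": [-2,-4,-6,-8,-8]}}

```text
time: 12.87
tcp_pos: [0.4666, 0.1976, 0.1532]
tool_rot: [-0.632, 0.775, -0.0, 0.0]
contact_force: [-1.7, -1.2, 3.2]
opening: 0.0219
```

```bash
python3 - <<'E'
from m import *
s=read_state();print(s['tcp_pos'],ang(Ro.from_quat(s['tool_rot']).as_matrix()[:,0]),s['contact_force'],s['ft_torque'])
im=read_camera('wrist')[:,:,::-1]
cv2.imwrite('pics/w11c.png',cv2.resize(im[110:250,190:330],(600,600),interpolation=cv2.INTER_CUBIC))
E
```

```text
[0.4666 0.1976 0.1532] -101.62737356234581 [-1.7452 -1.1804  3.1917] [-0.8772  0.6057  0.0472]
```

View pics/w11c.png

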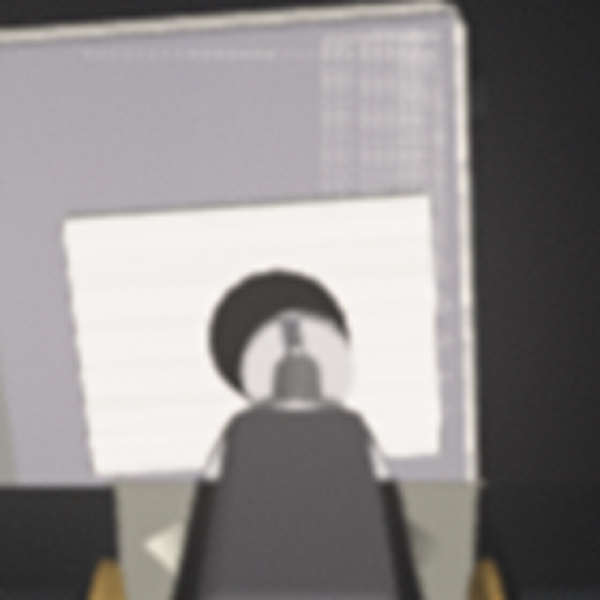

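Call:
{"op": "drive_tool", "data": {"hand": [-1,-1,-1,-1], "travel": [[0,0,-0.0001],[0,0,-0.0002],[0,0,-0.0002],[0,0,-0.0002]], "yaw": [-1.5,-3,-3,-3]}}

```text
time: 13.25
tcp_pos: [0.4666, 0.1976, 0.1529]
tool_rot: [-0.612, 0.791, -0.0, 0.0]
contact_force: [-2.0, -2.5, 3.2]
opening: 0.0219
```

```bash
python3 - <<'E'
from m import *
s=read_state();print(s['tcp_pos'],ang(Ro.from_quat(s['tool_rot']).as_matrix()[:,0]),s['contact_force'],s['ft_torque'])
E
```

```text
[0.4666 0.1976 0.1529] -104.54475261289411 [-2.0013 -2.5282  3.2084] [-0.8736  0.51    0.0134]
```

Call:
{"op": "drive_tool", "data": {"hand": [-1,-1,-1], "travel": [[0,0,0],[0,0,0],[0,0,0]], "yaw": [-1,-2,-2]}}

```text
time: 13.5
tcp_pos: [0.4665, 0.1976, 0.1529]
tool_rot: [-0.597, 0.803, 0.0, 0.0]
contact_force: [-1.2, -2.1, 3.1]
opening: 0.022
```

```bash
python3 - <<'E'
from m import *
s=read_state();print(s['tcp_pos'],ang(Ro.from_quat(s['tool_rot']).as_matrix()[:,0]),s['contact_force'],s['ft_torque'])
im=read_camera('wrist')[:,:,::-1]
cv2.imwrite('pics/w12c.png',cv2.resize(im[150:210,230:290],(600,600),interpolation=cv2.INTER_CUBIC))
E
```

```text
[0.4665 0.1976 0.1529] -106.74600026550556 [-1.2355 -2.1355  3.0932] [-0.8754  0.4962  0.0328]
```

View pics/w12c.png

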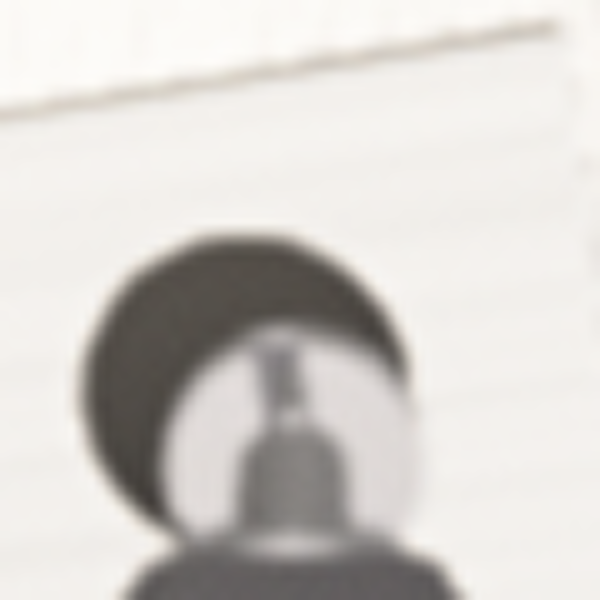

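Call:
{"op": "drive_tool", "data": {"hand": [-1,-1,-1,-1], "travel": [[0,0,0],[0,0,0],[0,0,0],[0,0,0]], "yaw": [-1,-2,-2,-2]}}

```text
time: 13.88
tcp_pos: [0.4665, 0.1976, 0.1529]
tool_rot: [-0.583, 0.813, -0.0, -0.0]
contact_force: [-1.6, -2.0, 2.9]
opening: 0.0216
```

```bash
python3 - <<'E'
from m import *
s=read_state();print(s['tcp_pos'],ang(Ro.from_quat(s['tool_rot']).as_matrix()[:,0]),s['contact_force'],s['ft_torque'])
C=cam('wrist')
im=read_camera('wrist')[:,:,::-1]
cv2.imwrite('pics/w13c.png',cv2.resize(im[150:210,230:290],(600,600),interpolation=cv2.INTER_CUBIC))
E
```

```text
[0.4665 0.1976 0.1529] -108.6924960518611 [-1.6393 -1.9904  2.9358] [-0.9217  0.4373  0.0729]
```

View pics/w13c.png

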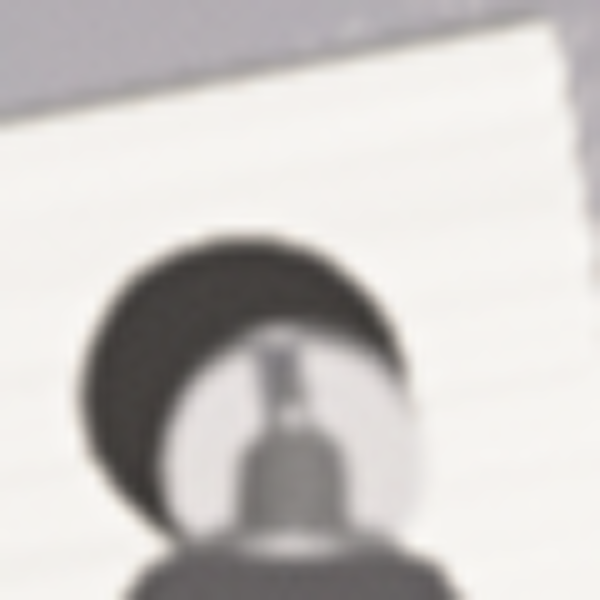

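Call:
{"op": "drive_tool", "data": {"hand": [-1,-1,-1,-1], "travel": [[0,0,-0.0001],[0,0,-0.0001],[0,0,-0.0001],[0,0,-0.0001]], "yaw": [-1,-2,-2,-2]}}

```text
time: 14.27
tcp_pos: [0.4665, 0.1976, 0.1528]
tool_rot: [-0.569, 0.823, 0.0, 0.0]
contact_force: [-0.8, -2.2, 2.9]
opening: 0.022
```

```bash
cat > st.py <<'E'
from m import *
s=read_state();print(s['tcp_pos'],ang(Ro.from_quat(s['tool_rot']).as_matrix()[:,0]),s['contact_force'],s['ft_torque'])
E
python3 st.py
```

```text
[0.4665 0.1976 0.1528] -110.69757809932612 [-0.7613 -2.2377  2.9248] [-0.8054  0.4922  0.073 ]
```

Call:
{"op": "drive_tool", "data": {"hand": [-1,-1,-1,-1], "travel": [[0,0,0],[0,0,0],[0,0,0],[0,0,0]], "yaw": [-1,-2,-2,-2]}}

```text
time: 14.6
tcp_pos: [0.4665, 0.1976, 0.1527]
tool_rot: [-0.554, 0.832, 0.0, 0.0]
contact_force: [-0.2, -2.4, 2.2]
opening: 0.022
```

```bash
python3 st.py; python3 - <<'E'
from m import *
im=read_camera('wrist')[:,:,::-1]
cv2.imwrite('pics/w14.png',im);cv2.imwrite('pics/w14c.png',cv2.resize(im[150:210,230:290],(600,600),interpolation=cv2.INTER_CUBIC))
E
```

```text
[0.4665 0.1976 0.1527] -112.69552560631563 [-0.2095 -2.3556  2.226 ] [-0.8589  0.3854  0.0679]
```

View pics/w14c.png

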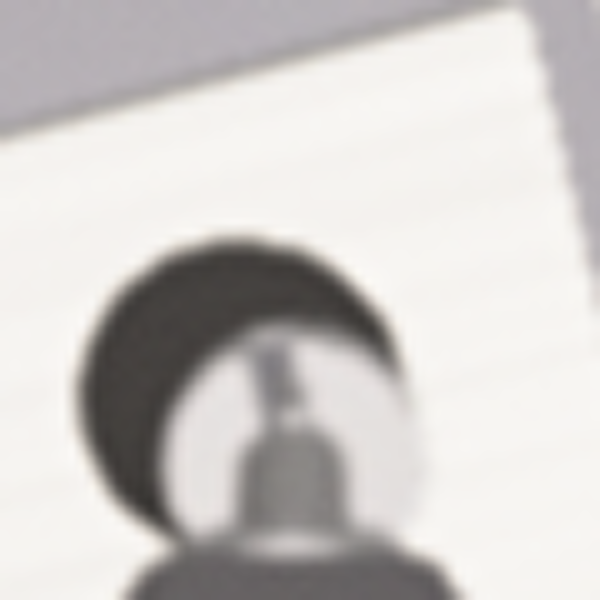

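```bash
python3 - <<'E'
from m import *
C=cam('wrist')
D=lambda x,y:(230+(x+.5)/10-.5,150+(y+.5)/10-.5)
p=plane([D(268,345),D(291,408)],.071,C); print(p,ang(p[0]-p[1]))
e=plane([D(0,135),D(480,10)],.06,C); print('tongue far edge?',ang(e[1]-e[0]))
c=plane([D(292,462)],.071,C);print('head ctr',c, 'hole',plane(D(243,400),.06,C))
E
python3 - <<'E'
import cv2
a=cv2.imread('pics/w14.png')[100:230,180:340]
cv2.imwrite('pics/w14d.png',cv2.resize(a,None,fx=4.5,fy=4.5,interpolation=cv2.INTER_CUBIC))
E
```

```text
[[0.4639 0.187  0.071 ]
 [0.4642 0.1933 0.071 ]] -93.28478729748281
tongue far edge? 172.04378218627693
head ctr [[0.4661 0.1982 0.071 ]] hole [[0.4694 0.1938 0.06  ]]
```

View pics/w14d.png

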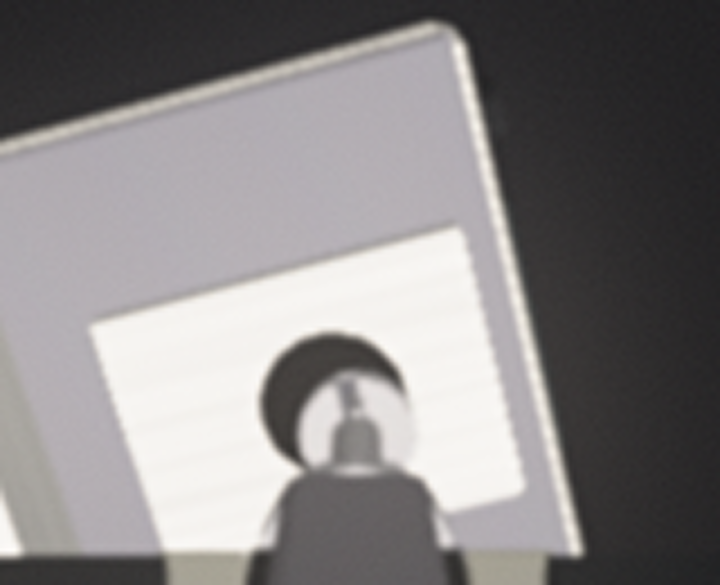

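Call:
{"op": "drive_tool", "data": {"hand": [-1,-1,-1,-1], "travel": [[0,0,-0.0001],[0,0,-0.0002],[0,0,-0.0002],[0,0,-0.0002]], "yaw": [-1,-2,-3,-3]}}

```text
time: 14.98
tcp_pos: [0.4666, 0.1976, 0.1526]
tool_rot: [-0.532, 0.847, -0.0, 0.0]
contact_force: [-0.7, -1.2, 2.7]
opening: 0.0222
```

```bash
python3 st.py; python3 - <<'E'
from m import *
C=cam('wrist')
im=read_camera('wrist')[:,:,::-1]
cv2.imwrite('pics/w15c.png',cv2.resize(im[160:200,240:280],(600,600),interpolation=cv2.INTER_CUBIC))
E
```

```text
[0.4666 0.1976 0.1526] -115.78246298758425 [-0.7226 -1.212   2.6508] [-0.909   0.2714  0.0956]
```

View pics/w15c.png

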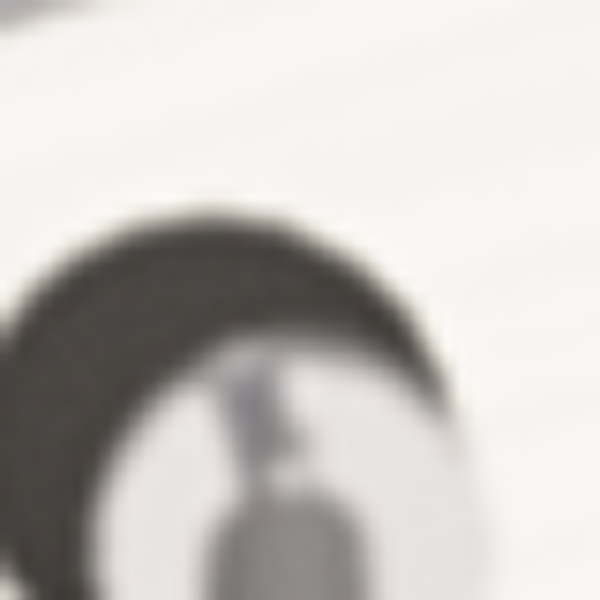

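The screw is at its stop: the slot now stays put while the blade advances, and the torque is rising. I'll unload slightly, then lift out.

Call:
{"op": "drive_tool", "data": {"hand": [-1,-1,-1,-1,-1,-1,-1,-1], "travel": [[0,0,0],[0,0,0],[0,0,0.001],[0,0,0.003],[0,0,0.006],[0,0,0.012],[0,0,0.02],[0,0,0.02]], "yaw": [2,4,4,4,4,4,4,4]}}

```text
time: 15.7
tcp_pos: [0.4675, 0.1984, 0.1746]
tool_rot: [-0.561, 0.827, 0.0, 0.002]
contact_force: [1.2, -0.4, -1.5]
opening: 0.0217
```

```bash
python3 st.py; python3 - <<'E'
from m import *
C=cam('wrist');np.savez('w16.npz',f=C[0],cx=C[1],cy=C[2],R=C[3],t=C[4])
im=read_camera('wrist')[:,:,::-1]
cv2.imwrite('pics/w16.png',im);cv2.imwrite('pics/w16c.png',cv2.resize(im[130:230,210:310],(600,600),interpolation=cv2.INTER_CUBIC))
E
```

```text
[0.4675 0.1984 0.1746] -111.68511986799605 [ 1.1916 -0.3834 -1.4663] [ 0.1154 -0.2054  0.0036]
```

View pics/w16c.png

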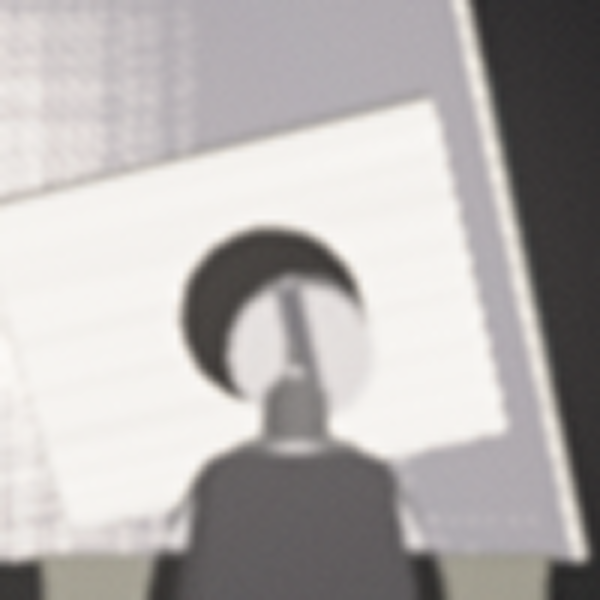

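```bash
python3 - <<'E'
from m import *
d=np.load('w16.npz'); C=(d['f'],d['cx'],d['cy'],d['R'],d['t'])
D=lambda x,y:(210+(x+.5)/6-.5,130+(y+.5)/6-.5)
p=plane([D(290,288),D(317,388)],.072,C); print(p,ang(p[0]-p[1]))
e=plane([D(0,203),D(430,97)],.06,C); print('tongue edge',ang(e[1]-e[0])-180)
e=plane([D(455,0),D(580,550)],.052,C); print('housing edge',ang(e[0]-e[1]))
E
```

```text
[[0.4636 0.1875 0.072 ]
 [0.4657 0.205  0.072 ]] -96.93143539319189
tongue edge -7.750930956502231
housing edge -97.03255636806765
```

Call:
{"op": "drive_tool", "data": {"hand": [-1,-1,-1,-1,-1,-1,-1,-1,-1,-1,-1,-1], "travel": [[0,0,0.04],[0,0,0.075],[0,0,0.1],[0.0835,-0.467,0.1],[0.0835,-0.467,0.1],[0.0835,-0.467,0.1],[0.0835,-0.467,0.1],[0.0835,-0.467,0.1],[0.0835,-0.467,0.1],[0.0835,-0.467,0.1],[0.0835,-0.467,0.1],[0.0835,-0.467,0.1]], "yaw": [0,0,0,6,12,18,24,30,36,41.7,41.7,41.7]}}

```text
time: 16.75
tcp_pos: [0.5303, -0.16, 0.2727]
tool_rot: [0.82, -0.573, 0.0, -0.0]
contact_force: [1.9, 1.4, -1.0]
opening: 0.0219
```

```bash
python3 st.py
```

```text
[ 0.5303 -0.16    0.2727] -69.91876286544668 [ 1.8589  1.4374 -1.0307] [ 0.2035 -0.2208 -0.0092]
```

Call:
{"op": "drive_tool", "data": {"hand": [-1,-1,-1,-1,-1], "travel": [[0.01,-0.081,0],[0.01,-0.081,0],[0.01,-0.081,-0.028],[0.01,-0.081,-0.028],[0.01,-0.081,-0.028]], "yaw": [0,0,0,0,0]}}

```text
time: 17.17
tcp_pos: [0.5392, -0.2395, 0.2432]
tool_rot: [0.819, -0.574, -0.002, 0.001]
contact_force: [0.9, -0.3, -1.2]
opening: 0.0218
```

```bash
python3 st.py; python3 - <<'E'
from m import *
C=cam('wrist');np.savez('w17.npz',f=C[0],cx=C[1],cy=C[2],R=C[3],t=C[4])
im=read_camera('wrist')[:,:,::-1]
cv2.imwrite('pics/w17.png',im);cv2.imwrite('pics/w17c.png',cv2.resize(im[100:220,200:320],(600,600),interpolation=cv2.INTER_CUBIC))
s=read_state();M=Ro.from_quat(s['tool_rot']).as_matrix();print(proj(s['tcp_pos']+M[:,2]*.0865,C))
E
```

```text
[ 0.5392 -0.2395  0.2432] -70.08537616497097 [ 0.8807 -0.313  -1.1676] [ 0.0799 -0.0927  0.0009]
[[257.8855 194.2891]]
```

View pics/w17c.png

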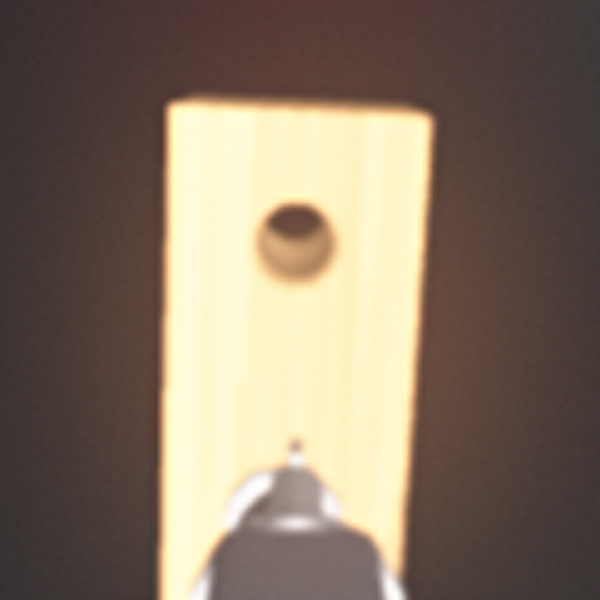

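```bash
python3 st.py; python3 - <<'E'
from m import *
d=np.load('w17.npz'); C=(d['f'],d['cx'],d['cy'],d['R'],d['t'])
D=lambda x,y:(200+(x+.5)/5-.5,100+(y+.5)/5-.5)
e=plane([D(257,243),D(337,243),D(297,203),D(297,283)],.075,C);print(e,e.mean(0),np.linalg.norm(e[0]-e[1]))
print(D(295,443))
E
```

```text
[ 0.5401 -0.2391  0.2447] -69.9956088177661 [ 0.2444  0.4693 -0.7286] [ 0.0449 -0.1179 -0.0304]
[[ 0.5585 -0.2662  0.075 ]
 [ 0.5406 -0.2727  0.075 ]
 [ 0.5528 -0.2783  0.075 ]
 [ 0.5463 -0.2605  0.075 ]] [ 0.5496 -0.2694  0.075 ] 0.019044058597130705
(258.6, 188.2)
```

Call:
{"op": "drive_tool", "data": {"hand": [-1,-1,-1,-1,-1,-1,-1,-1], "travel": [[0.0098,-0.0303,0],[0.0098,-0.0303,0],[0.0098,-0.0303,0],[0.0098,-0.0303,-0.03],[0.0098,-0.0303,-0.055],[0.0098,-0.0303,-0.074],[0.0098,-0.0303,-0.074],[0.0098,-0.0303,-0.074]], "yaw": [0,0,0,0,0,0,0,0]}}

```text
time: 17.88
tcp_pos: [0.5503, -0.2686, 0.1712]
tool_rot: [0.82, -0.573, -0.0, 0.0]
contact_force: [0.9, -0.0, -0.9]
opening: 0.0217
```

```bash
python3 st.py; python3 - <<'E'
from m import *
im=read_camera('wrist')[:,:,::-1]
cv2.imwrite('pics/w18c.png',cv2.resize(im[100:220,200:320],(600,600),interpolation=cv2.INTER_CUBIC))
E
```

```text
[ 0.5503 -0.2686  0.1712] -69.89894725195903 [ 0.9085 -0.0114 -0.8644] [ 0.0482 -0.1051  0.0202]
```

View pics/w18c.png

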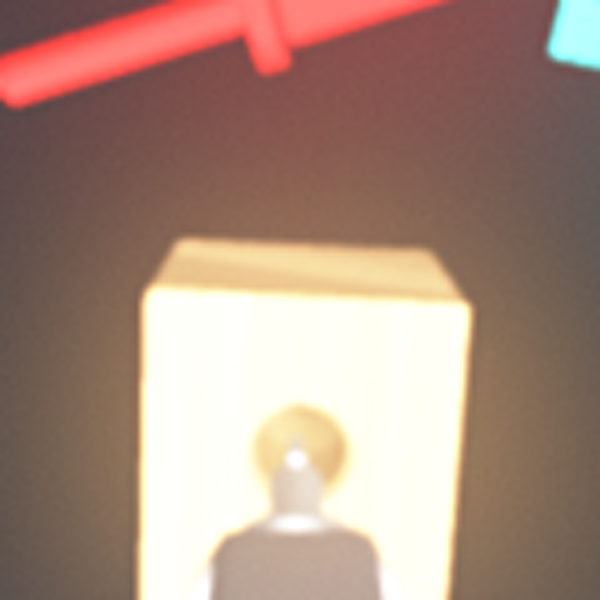

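Call:
{"op": "drive_tool", "data": {"hand": [-1,-1,-1,-1,-1,-1,-1,-1,-1,-1,-1,-1], "travel": [[-0.0004,-0.0006,-0.005],[-0.0004,-0.0006,-0.01],[-0.0004,-0.0006,-0.015],[-0.0004,-0.0006,-0.02],[-0.0004,-0.0006,-0.027],[-0.0004,-0.0006,-0.034],[-0.0004,-0.0006,-0.042],[-0.0004,-0.0006,-0.05],[-0.0004,-0.0006,-0.058],[-0.0004,-0.0006,-0.065],[-0.0004,-0.0006,-0.07],[-0.0004,-0.0006,-0.07]], "yaw": [0,0,0,0,0,0,0,0,0,0,0,0]}}

```text
time: 18.93
tcp_pos: [0.549, -0.2699, 0.099]
tool_rot: [0.819, -0.574, -0.001, 0.0]
contact_force: [0.1, -0.6, -1.7]
opening: 0.0217
```

Call:
{"op": "drive_tool", "data": {"hand": [-1,-1,-1,-1,-1,-1,-1], "travel": [[0,0,-0.001],[0,0,-0.002],[0,0,-0.003],[0,0,-0.004],[0,0,-0.005],[0,0,-0.005],[0,0,-0.005]], "yaw": [0,0,0,0,0,0,0]}}

```text
time: 19.52
tcp_pos: [0.5498, -0.2701, 0.0957]
tool_rot: [0.819, -0.574, 0.0, -0.0]
contact_force: [0.7, 0.3, -1.1]
opening: 0.0216
```

```bash
python3 st.py
```

```text
[ 0.5498 -0.2701  0.0957] -69.99104919349907 [ 0.7105  0.3182 -1.1311] [ 0.08   -0.0238  0.0332]
```

Call:
{"op": "drive_tool", "data": {"hand": [-1,-1,-1,-1], "travel": [[0,0,-0.0005],[0,0,-0.001],[0,0,-0.001],[0,0,-0.001]], "yaw": [0,0,0,0]}}

```text
time: 19.85
tcp_pos: [0.5498, -0.2702, 0.0955]
tool_rot: [0.819, -0.573, 0.0, -0.0]
contact_force: [-2.5, 1.8, 6.1]
opening: 0.0221
```

```bash
python3 st.py
```

```text
[ 0.5498 -0.2702  0.0955] -69.97773916542549 [-2.4523  1.7876  6.0724] [ 0.7438  0.8482 -0.0248]
```

The collar has bottomed on the block at TCP z 0.0955, the same height as at the grasp. Releasing.

Call:
{"op": "drive_tool", "data": {"hand": [-0.3,-0.3,0,0,0,0,0,0,0,0], "travel": [[0,0,0.0005],[0,0,0.0005],[0,0,0.0005],[0,0,0.0005],[0,0,0.0005],[0,0,0.0005],[0,0,0.0005],[0,0,0.0005],[0,0,0.0005],[0,0,0.0005]], "yaw": [0,0,0,0,0,0,0,0,0,0]}}

```text
time: 20.68
tcp_pos: [0.5498, -0.2701, 0.0951]
tool_rot: [0.819, -0.574, -0.0, -0.0]
contact_force: [0.1, 0.3, 0.6]
opening: 0.0438
```

Call:
{"op": "drive_tool", "data": {"hand": [0,0,0,0,0,0,0,0,0,0,0,0], "travel": [[0,0,0.01],[0,0,0.03],[0,0,0.06],[0,0,0.09],[0,0,0.13],[0,0,0.17],[-0.023,0.074,0.185],[-0.023,0.074,0.185],[-0.023,0.074,0.185],[-0.023,0.074,0.185],[-0.023,0.074,0.185],[-0.023,0.074,0.185]], "yaw": [0,0,0,0,0,0,0,0,0,0,0,0]}}

```text
time: 21.68
tcp_pos: [0.5268, -0.1965, 0.28]
tool_rot: [0.819, -0.574, -0.0, 0.0]
contact_force: [-0.4, -0.5, -0.6]
opening: 0.0441
```

```bash
python3 st.py; python3 - <<'E'
from m import *
C=cam('wrist');np.savez('w19.npz',f=C[0],cx=C[1],cy=C[2],R=C[3],t=C[4])
im=read_camera('wrist')[:,:,::-1]; s=read_camera('scene')[:,:,::-1]
cv2.imwrite('pics/w19.png',np.hstack([cv2.resize(im[60:200,200:320],(400,467),interpolation=cv2.INTER_CUBIC),cv2.resize(s[130:270,120:240],(400,467),interpolation=cv2.INTER_CUBIC)]))
E
```

```text
[ 0.5268 -0.1965  0.28  ] -70.00660403906123 [-0.4189 -0.4707 -0.6309] [ 0.0183 -0.059  -0.0072]
```

View pics/w19.png

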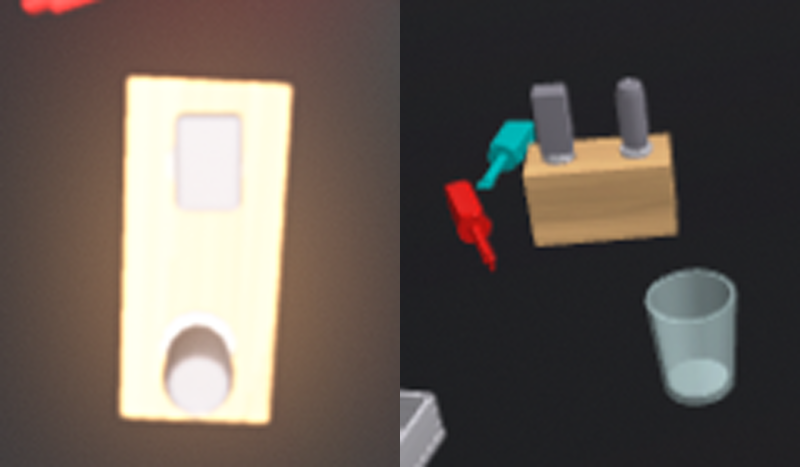

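The driver is standing home in its hole. I'll take one clear look at the screw before handing in.

Call:
{"op": "drive_tool", "data": {"hand": [0,0,0,0,0,0,0,0,0,0,0,0], "travel": [[-0.1,0.4,0],[-0.1,0.4,0],[-0.1,0.4,0],[-0.1,0.4,0],[-0.1,0.4,0],[-0.1,0.4,0],[-0.1,0.4,0],[-0.1,0.4,0],[-0.1,0.4,0],[-0.1,0.4,0],[-0.1,0.4,0],[-0.1,0.4,0]], "yaw": [7,14,21,28,35,42,49,56,60,60,60,60]}}

```text
time: 22.78
tcp_pos: [0.4266, 0.2053, 0.2795]
tool_rot: [0.996, -0.086, -0.0, 0.001]
contact_force: [1.7, 0.3, -1.1]
opening: 0.0436
```

Call:
{"op": "drive_tool", "data": {"hand": [0,0,0,0,0], "travel": [[0,0,-0.02],[0,0,-0.04],[0,0,-0.04],[0,0,-0.04],[0,0,-0.04]], "yaw": [0,0,0,0,0]}}

```text
time: 23.2
tcp_pos: [0.4277, 0.2033, 0.241]
tool_rot: [0.996, -0.088, 0.0, 0.0]
contact_force: [0.6, 1.0, 0.9]
opening: 0.0437
```

```bash
python3 st.py; python3 - <<'E'
from m import *
C=cam('wrist');np.savez('w20.npz',f=C[0],cx=C[1],cy=C[2],R=C[3],t=C[4])
im=read_camera('wrist')[:,:,::-1]
cv2.imwrite('pics/w20.png',im)
E
```

```text
[0.4277 0.2033 0.241 ] -10.067635461055763 [0.5888 1.0008 0.9189] [ 0.0108 -0.0362  0.0011]
```

View pics/w20.png

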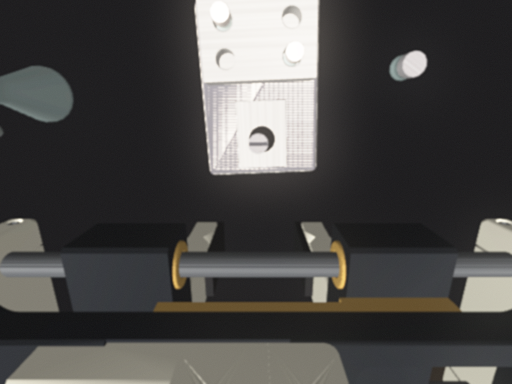

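```bash
python3 - <<'E'
import cv2
a=cv2.imread('pics/w20.png')[92:182,205:325]
cv2.imwrite('pics/w20c.png',cv2.resize(a,None,fx=6,fy=6,interpolation=cv2.INTER_CUBIC))
E
```

```text
(no output)
```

View pics/w20c.png

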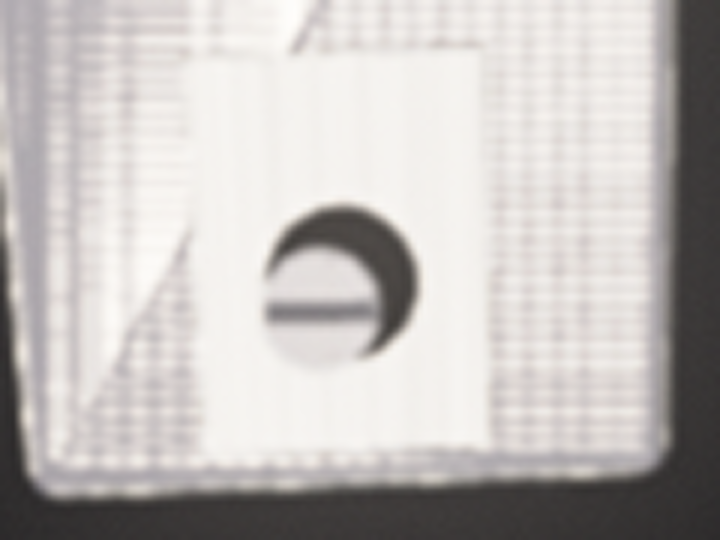

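```bash
python3 - <<'E'
from m import *
d=np.load('w20.npz'); C=(d['f'],d['cx'],d['cy'],d['R'],d['t'])
D=lambda x,y:(205+(x+.5)/6-.5,92+(y+.5)/6-.5)
p=plane([D(265,314),D(382,309.5)],.072,C);print(ang(p[1]-p[0]))
e=plane([D(205,455),D(490,443)],.06,C);print(ang(e[1]-e[0]))
d=np.load('w19.npz'); C=(d['f'],d['cx'],d['cy'],d['R'],d['t'])
D=lambda x,y:(200+x*.3,60+y*.3)
h=plane([D(177,114),D(240,116),D(240,210),D(178,208)],.145,C).mean(0);print('handle',h)
print(finish_job())
E
```

```text
-97.80185230840151
-97.53891468526014
handle [ 0.5497 -0.2698  0.145 ]
the job is handed in; nothing more can be done
None
```

The screw is turned to its stop and the driver is back upright and home in its hole. I handed the job in at about 23 s of the 72 s allowed; it reported no verdict.

- **Lifting out:** I took the grey rectangular-handled driver, not the round hex driver or the red and turquoise look-alikes.
- **Seating:** The blade went into the slot on the first try, at about 4 N. I turned it clockwise, following the screw down at about 3.5 to 5 N.
- **Stop:** I stopped when the torque rose and the slot no longer followed the blade.
- **Screw check:** In the final clear view the slot lies within about 0.3° of the heater's y axis. That puts the screw at about 1.57 rad, where at least 1.45 is needed and the stop is at 1.6. Two rougher readings, taken with the driver still in the way, gave 1.49 to 1.62 and 1.56 rad.
- **Driver check:** The collar bottomed on the block at the same height as at the grasp, with about 6 N of push before release. The handle centre afterwards was (0.550, -0.270), the same as before I gripped it.
- **Robot:** The gripper is raised clear and touches nothing.

The two look-alikes toppled over on their own before the arm came near them. They are lying on the bench and I left them there.

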